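# Couple the grease gun to the generator's tilted nipple

### The arm

A 6-joint arm with a two-finger parallel gripper is mounted at the origin on the work surface. World frame = base frame: x ahead of the robot, y to its left, z up, the work surface at z = 0. Lengths are in mm, angles in rad, forces in N, time in s.
With the tool pointing down it reaches from about 275 to 1000 mm from the base axis. Payload 8.4 kg.
Tool frame: the origin (TCP) lies midway between the tips of the shut fingers; the grasp point (between the pads) lies 19 mm behind it; z points along the fingers, y is the line along which they close (so a half turn about z gives the same grasp; the last joint's range is limited). The gripper opens to 85 mm and grips with 20 to 120 N. Pads are 22 mm wide; open, the fingers measure 114 mm over their backs; the gripper's body (76 mm by 85 mm) begins 54 mm behind the grasp point. The pads swing forward as they close: fully open they stand 13 mm farther back than shut.
Start: joints at [-1.207, 0.353, 1.633, -0, 1.155, -0.002], TCP at [223.559, -583.652, 231.281] pointing down, gripper open.
Joint ranges: [-2.63, 2.63], [-0.92, 2.1], [0.06, 2.66], [-1.3, 4.44], [0, 2.69], [-3.02, 3.02]. Speed limits (rad/s): [2.22, 2.22, 2.79, 3.14, 3.14, 3.14].

### API

Orientations are given as [roll, pitch, yaw] about the fixed x, y, z axes, in that order (R = Rz(yaw) Ry(pitch) Rx(roll)).
In Python, from rig import r gives the robot as it stands.
- The arm moves only by the shell command python3 -m inch 'ROWS' [OPENING] [FORCE]. ROWS is JSON, a list that holds one entry, the list of rows, each a list of 6 numbers: the shift along the tool's x, y, z scaled (see below), then the turn, a rotation vector about the tool's x, y, z scaled (see below). In form: [[[tx, ty, tz, wx, wy, wz], ...]]. A call has 1 to 8 rows; each row is the pose to reach, as a shift and turn from the pose commanded when the call began, along the tool's axes at that moment, turning the shorter way round; what a row does not reach only later rows make up. The controller multiplies each number of a shift by 20 cm and each number of a turn by pi rad. A row lasts 1/12 s, in which the tool goes at most 41.7 mm and 7.16 degrees, less where a joint would pass 70% of its speed; a pose out of reach is approached as far as the arm can. A call with a number of a shift or a turn outside -1 to 1 is refused whole. A call with a gripper value outside its range is refused whole. OPENING is the gripper's target within -1 to 1 (fully open at 1, half-way at 0, shut at -1), set as the call begins (- or left out, the last holds). The fingers move at their own pace and stop on an object; FORCE is the grip in N (left out, the last holds). Time passes only in rows, so rows that repeat a pose let the fingers close. It gives the time, the measured TCP pose, the force, the opening and the grip force at its end, in the units of the state.
- r.sense(): the state, without advancing time (a new reading comes with each control period).
- r.grab_frame(name): name is "side" or "top"; returns the picture (400x640x3 uint8, red, green, blue); there is no depth.
- r.camera_info(name): a dict with "K" (3x3 intrinsics, pixels), "rvec" (rotation vector, rad) and "tvec" (3), from world to camera coordinates, as OpenCV has them. Camera axes: x right, y down, z forward; pixel columns grow to the right and rows downward; lengths in mm; the calibration is good to about 2 mm. A picture is of the moment at which its call begins. camera_info takes no time and is no camera call.
- r.sign_off(): hands the job in; it is judged then, once.
The state is a dict: "clock": time; "qpos": joint angles; "qvel": joint speeds; "joint_efforts": joint torques, N m; "eef_pos": TCP position; "tcp_rot": TCP orientation; "contact_force": force on the tool from outside, world axes, zero at the start; "wrist_torque": the same for the moment, N m; "opening": opening from 0.0 (shut) to 1.0 (fully open); "grasp_force": force on a finger pad.
Only numpy, scipy, OpenCV 4.12 (cv2) and the standard library are available. Lean on these libraries where they do the work, as an engineer would, in place of code of your own. Each camera call takes 0.05 s, during which the arm holds its last target. There are 200 camera calls.

### The job

With the thin blade, not the fingers, lever open the brass flap of the tilted grease well on the generator until it stands well back, and lay the blade back on the bench. Then press the grease coupler squarely onto the tilted nipple in the well until it snaps on, push it fully home against the nipple's spring, and finish while still gripping it and holding it down there. Leave the bulb holder, the terminal post and the spanner where they are.

Things in the scene. Friction and masses are not known exactly. Their poses are not given: they have to be found in the camera images.
- well: Open square iron box, 64 mm outside, 56 inside, leaning 0.436 rad (25 deg) towards the robot. Origin: inner floor at the nipple's foot, 70 mm above the bench. z: the nipple's axis (up, towards the robot); x: away from the robot and up; y: level, left. Heights of the 4 mm walls along z: front (-x) 24 mm, sides 36, rear 38, so there is a gap under the shut flap's front
- flap: Brass flap shutting the well: 76 long, 64 wide, 3 mm thick. Origin on the hinge line, at x = 32, z = 38 mm in the well's frame, running along the well's y. Its -x points from hinge to free edge. Shut, its underside is at the well's z = 38 mm, from x = 32 to -44 mm: it overhangs the front wall by 12 mm
- flap_lip (a point): Middle of the flap's free front edge, on its underside; about 86 mm above the bench when shut
- cover (a joint): Opening angle of the flap in rad: 0 shut, 2.2 at its stop; it swings up and away from the robot, is parallel to the nipple's axis at 1.57 and upright in the room at 2.0. A stiff hinge: about 1.2 N at the lip moves it and it stays where it is left.
- plunger (a joint): How far the nipple's sprung tip is pressed in, m: 0 free, 0.010 with the coupler fully home; the spring takes about 4 N to start and 15 N at 0.010
- catch_left (a joint): Sprung ball in the left (+y) side of the nipple, 15 mm above the well's floor, standing 4 mm out of the stem. Value: how far pressed in, m; 0 free, about 0.002 while the coupler's lip passes. Both balls together resist with about 8 N, then snap out behind the lip and pull it on
- catch_right (a joint): The same ball on the right (-y) side
- coupler: Grease coupler, loose, stands on its mouth; 220 g, 90 mm tall. Origin at the mouth's centre, z up its axis. Round steel skirt 40 mm across to z = 28 mm, then to the top a square handle 28 x 28 (sides along x, y). Mouth: lip 17 mm across, 4 thick; then a 26 mm bore to z = 22 mm. Home, the mouth rests on the well's floor; it meets the plunger 10 mm before, the lip is past the catches 5 mm before
- blade: Thin blade tool, loose, lying flat on the bench, 90 g. Origin under the grip point. x points along the blade. Wooden handle 20 mm wide (y), 22 mm high, from x = -68 to 12 mm; steel blade 16 mm wide, 3 mm thick, centred 11 mm above the underside, its tip at x = 90 mm.
- bulb_holder: Frosted bulb 56 mm across in a holder on a round wooden base 70 mm across, 90 mm tall; origin under the base. Leave alone.
- terminal_post: Brass terminal post on a wooden block 60 x 60 mm, 58 mm tall; origin under the block. Leave alone.
- spanner: Steel spanner 160 mm long lying flat on the bench; origin near its middle. Leave alone.
- nipple_tip (a point): Top of the nipple, which stands in the middle of the well along its z axis: 13 mm brass stem, chamfered, up to 22 mm above the well's floor, then an 8 mm sprung steel plunger with its tip (this point, fixed in the well) 32 mm above the floor
- generator: Fixed cast iron generator, red crank. Origin on the bench straight below the well's origin; x away from the robot, y left. Magnet frame 210 mm high from x = 70 to 180, y = 78 to 280 mm (crank included); rear bearing 115 mm high from x = 95 to 155, y = -40 to 40 mm; 12 mm base slab from x = -50
Things that resemble listed ones, but are neither listed nor needed, are in the scene too. What is meant by the coupler is not green or purple, and is the smaller of those in its own colour.

How it is judged (in metres and radians):
On the way, in this order (a step that is already met when the one before it is completed fails the run):
1. the blade levers the flap up (value of joint cover above 0.6 rad and contact force between blade and flap above 0.1 N), for 0.1 s.
2. the flap is well back and the blade lies on the bench, let go (value of joint cover above 1.3 rad and height (world z) of blade below 0.015 m and contact force between blade and the fingers below 0.1 N and linear speed of blade below 0.05 m/s), for 0.1 s.
3. the coupler has snapped on: its lip is past both catches, square to the nipple (z of coupler in the frame of well below 0.006 m and distance between coupler and well below 0.008 m and angle between the z axis of coupler and the z axis of well, either way round below 0.14 rad and value of joint each of catch_left, catch_right below 0.0012 m), for 0.1 s.
At the end, for the whole second after the job is handed in: Coupler gripped and held still on the nipple: within 6 mm of home and 0.14 rad of square, catch balls out (under 1.2 mm in), plunger in over 6 mm; flap open over 1.3 rad; blade let go on the bench (below 15 mm); bulb holder, terminal post and spanner within 30 mm of their starts (value of joint plunger above 0.006 m and distance between coupler and well below 0.006 m and angle between the z axis of coupler and the z axis of well, either way round below 0.14 rad and value of joint each of catch_left, catch_right below 0.0012 m and contact force between coupler and the fingers above 3 N and linear speed of coupler below 0.02 m/s and value of joint cover above 1.3 rad and height (world z) of blade below 0.015 m and contact force between blade and the fingers below 0.1 N and distance of each of bulb_holder, terminal_post, spanner from where it was at the start of the episode below 0.03 m); the arm keeps its last pose, push and grip.
It fails at once if the fingers push the flap instead of the blade (contact force between the fingers and flap above 2 N).
It fails at once if a bystander is knocked away (distance of any of bulb_holder, terminal_post, spanner from where it was at the start of the episode above 0.05 m).
It also fails if it takes over 56 s, if anything falls off the work surface, if the arm or the gripper's body presses on something with over 40 N, if the wrist force passes 120 N, or if a joint passes its speed limit or range.

## Working session

There is one attempt and no reset: what is moved stays moved. The work goes in short steps, Python scripts to look and compute and a shell command to move; the robot and the scene stay as the last step left them, time stands still between calls to the robot, and variables do not carry over. Pictures are saved under pics/ and viewed, at most 10 in all, crops included, and the job is handed in when it is done.

```bash
ls; mkdir -p pics
python3 - <<'E'
from rig import r
import cv2
for n in("side","top"):
    cv2.imwrite(f"pics/{n}0.png",r.grab_frame(n)[:,:,::-1]); print(r.camera_info(n))
print(r.sense())
E
```

```text
pics
{'K': array([[452.84811214,   0.        , 314.71937287],
       [  0.        , 452.84811214, 205.10286694],
       [  0.        ,   0.        ,   1.        ]]), 'rvec': array([ 0.98871115, -2.49955949,  1.01723441]), 'tvec': array([ 401.15080296,  334.7431338 , 1039.7954238 ])}
{'K': array([[363.19554864,   0.        , 318.1579245 ],
       [  0.        , 363.19554864, 202.72668997],
       [  0.        ,   0.        ,   1.        ]]), 'rvec': array([ 2.17967439, -2.14256561,  0.11223063]), 'tvec': array([  -1.75049893,  558.44701718, 1033.58127748])}
{'clock': 0.1, 'qpos': array([-1.20740016e+00,  3.53587074e-01,  1.63406751e+00, -1.01407441e-05,
        1.15518321e+00, -2.40655076e-03]), 'qvel': array([-6.88625983e-04, -1.78398249e-03,  5.22400028e-04,  6.07891481e-05,
       -9.75726282e-04, -2.97170071e-04]), 'joint_efforts': array([-5.66991275e-05, -6.06353617e+01, -3.42817998e+01,  9.26753501e-05,
        3.84972387e-03, -5.45737620e-06]), 'eef_pos': array([ 223.4033764 , -583.25171855,  230.62832051]), 'tcp_rot': array([-3.14034750e+00,  6.27583792e-06,  3.65806825e-01]), 'contact_force': array([ 0.47633779, -0.11695186, -0.39711319]), 'wrist_torque': array([0.04398111, 0.001481  , 0.00427352]), 'grasp_force': 0.0, 'opening': 0.9999430124567309}
```

View pics/side0.png

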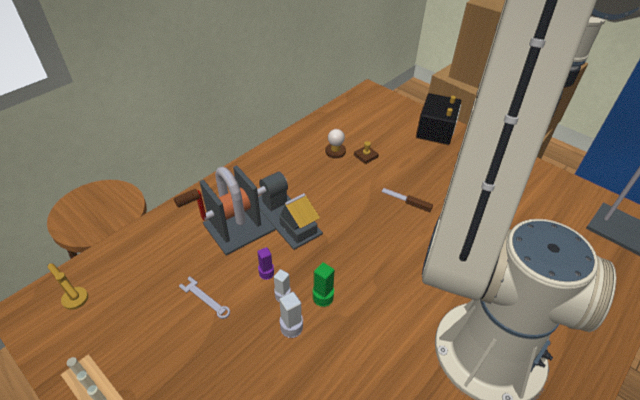

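View pics/top0.png

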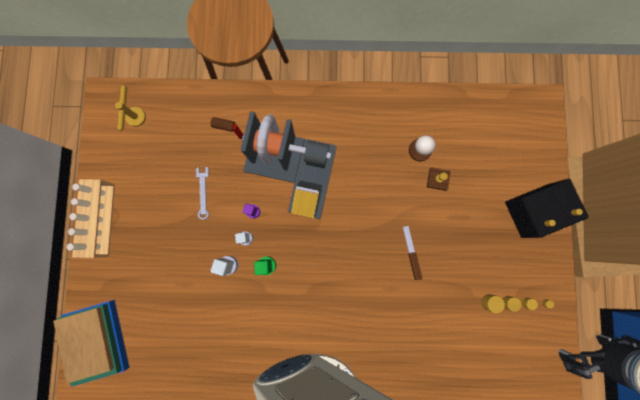

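Candidates for the coupler in the top view: purple (252,211), green (264,266), large white (223,266) and small white (243,238). By the description it is the small white one. Next I measure the flap, blade and coupler, and crop to check.

```bash
cat > h.py <<'E'
import numpy as np,cv2
from scipy.spatial.transform import Rotation as R
from rig import r
C={n:r.camera_info(n) for n in("side","top")}
def ray(n,px):
    c=C[n];M=cv2.Rodrigues(c["rvec"])[0]
    d=M.T@np.linalg.inv(c["K"])@np.array([px[0],px[1],1.]);return -M.T@c["tvec"],d/np.linalg.norm(d)
def plane(n,px,z):
    o,d=ray(n,px);return o+d*(z-o[2])/d[2]
def tri(ps,pt):
    (a,u),(b,v)=ray("side",ps),ray("top",pt)
    s=np.linalg.lstsq(np.c_[u,-v],b-a,rcond=None)[0];p,q=a+u*s[0],b+v*s[1];return (p+q)/2,np.linalg.norm(p-q)
def proj(n,P):
    c=C[n];return cv2.projectPoints(np.float64(P).reshape(-1,1,3),c["rvec"],c["tvec"],c["K"],None)[0][:,0]
E
python3 - <<'E'
from h import *
im={n:cv2.imread(f"pics/{n}0.png") for n in C}
hsv={n:cv2.cvtColor(im[n],cv2.COLOR_BGR2HSV) for n in C}
roi={"top":{"flap":(285,180,330,225),"coup":(230,225,258,250),"handle":(405,250,425,285),"blade":(398,222,418,256)},
"side":{"flap":(280,190,325,240),"coup":(270,265,292,303),"handle":(405,190,437,215),"blade":(378,184,410,206)}}
for n in C:
  H,S,V=[hsv[n][...,i].astype(int) for i in range(3)]
  m={"flap":(H>18)&(H<32)&(S>120)&(V>110),"coup":(S<60)&(V>110),"handle":(V<120)&(S>100),"blade":(S<70)&(V>120)}
  for k,(a,b,c,d) in roi[n].items():
    z=np.zeros(H.shape,np.uint8);z[b:d,a:c]=m[k][b:d,a:c]*255
    cs=cv2.findContours(z,0,2)[0];q=max(cs,key=cv2.contourArea)
    print(n,k,cv2.contourArea(q),np.round(cv2.boxPoints(cv2.minAreaRect(q)),1).tolist(),np.round(cv2.boundingRect(q)),
      cv2.approxPolyDP(q,3,True)[:,0].tolist())
A=cv2.resize(im["top"][170:290,195:335],None,fx=4,fy=4,interpolation=2)
B=cv2.resize(im["side"][185:345,250:350],None,fx=3,fy=3,interpolation=2)
D=np.zeros((480,560+240,3),np.uint8);D[:,:560]=A;D[:,560:]=B[:,:240];cv2.imwrite("pics/crop1.png",D)
E
```

```text
side flap 547.5 [[285.6000061035156, 205.3000030517578], [304.5, 193.39999389648438], [319.29998779296875, 217.1999969482422], [300.3999938964844, 229.0]] [286 196  34  32] [[305, 196], [286, 205], [300, 227], [319, 217]]
side coup 368.0 [[274.0, 269.0], [291.0, 269.0], [291.0, 302.0], [274.0, 302.0]] [274 269  18  34] [[280, 269], [274, 275], [275, 297], [280, 302], [291, 302], [290, 288], [284, 294], [282, 286], [288, 273]]
side handle 213.0 [[404.20001220703125, 203.10000610351562], [407.5, 194.3000030517578], [433.20001220703125, 203.89999389648438], [429.8999938964844, 212.6999969482422]] [405 195  28  18] [[407, 196], [406, 203], [430, 211], [432, 204]]
side blade 100.0 [[381.1000061035156, 191.5], [382.79998779296875, 186.89999389648438], [406.79998779296875, 195.89999389648438], [405.1000061035156, 200.5]] [382 188  25  13] [[382, 189], [406, 198]]
top flap 527.5 [[290.3999938964844, 213.10000610351562], [295.0, 188.6999969482422], [318.29998779296875, 193.10000610351562], [313.70001220703125, 217.5]] [291 189  28  29] [[296, 189], [291, 212], [313, 217], [318, 193]]
top coup 172.5 [[235.0, 232.0], [252.0, 232.0], [252.0, 244.0], [235.0, 244.0]] [235 232  18  13] [[235, 234], [237, 243], [248, 244], [252, 240], [248, 232]]
top handle 180.5 [[407.79998779296875, 254.10000610351562], [415.6000061035156, 252.1999969482422], [421.79998779296875, 278.6000061035156], [414.1000061035156, 280.3999938964844]] [408 253  14  27] [[408, 254], [414, 278], [420, 279], [416, 254]]
top blade 138.5 [[402.1000061035156, 226.5], [408.0, 225.0], [414.70001220703125, 251.8000030517578], [408.79998779296875, 253.3000030517578]] [403 226  12  27] [[404, 226], [408, 250], [414, 252], [408, 226]]
```

View pics/crop1.png

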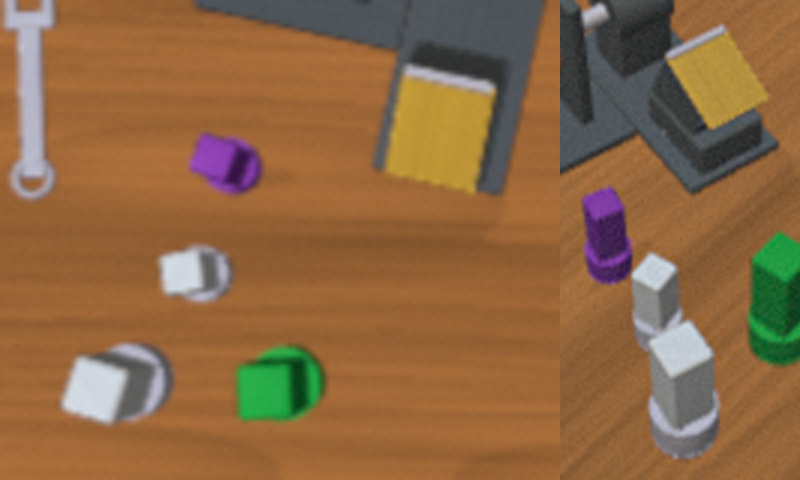

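The crop shows the small white coupler at top pixel (242,239), with its square top at about (240.6,238). It is clearly the smaller of the two whites, the larger being at (223,266). The flap's front edge runs from (291,213) to (314,218).

Run:
```python
from h import *
f=lambda a:np.round(a,1)
# flap corners: FL(left,+y) FR, BR, BL ; side view: camera on +y? match by name
T=dict(FL=(290.6,213.0),FR=(313.9,217.6),BR=(318.6,193),BL=(295.3,188.4))
print("side K order candidates")
S=dict(FL=(300,228),FR=(319.8,217.4),BR=(305,195.3),BL=(285.5,205))
P={}
for k in T:
    p,e=tri(S[k],T[k]);P[k]=p;print(k,f(p),"gap",f(e))
print("widths",f(np.linalg.norm(P["FL"]-P["FR"])),f(np.linalg.norm(P["BL"]-P["BR"])),"len",f(np.linalg.norm(P["FL"]-P["BL"])))
fl,fr=plane("top",T["FL"],88.5),plane("top",T["FR"],88.5);m=(fl+fr)/2;d=fl-fr
print("front edge mid",f(m),"w",f(np.linalg.norm(d)),"yaw",np.arctan2(-d[0],d[1]))
a=((P["FL"]+P["BL"])-(P["FR"]+P["BR"]))/2;print("yaw tri",np.arctan2(-a[0],a[1]))
# slab right edge in top crop
u,v=plane("top",(317.5,217),12),plane("top",(334.5,147),12);e=v-u;print("slab yaw",np.arctan2(e[1],e[0]))
p,e=tri((281.4,275.7),(240.6,238.0));print("coupler top",f(p),f(e),"plane90",f(plane("top",(240.6,238),90)),f(plane("side",(281.4,275.7),90)))
q=[plane("top",(195+x/4-.4,170+y/4-.4),90) for x,y in((162,255),(200,250),(205,292),(168,297))]
for i in range(4):
    d=q[(i+1)%4]-q[i];print("edge",f(np.linalg.norm(d)),f(np.degrees(np.arctan2(d[1],d[0]))))
h=[plane("top",x,22) for x in((411.7,253.2),(418,279.5))];t=plane("top",(405,225.5),12.5)
print("handle ends",f(h),"tip",f(t),"yaw",np.arctan2(*(t-h[1])[[1,0]]), f(np.linalg.norm(t-h[1])),f(np.linalg.norm(h[0]-h[1])))
hs=[plane("side",x,z) for x,z in(((405.8,198.7),22),((431.6,207.5),22),((381.5,188.9),12))];print("side",f(hs))
```

```text
side K order candidates
FL [522.8  83.6  86.6] gap 1.3
FR [511.6  19.1  84.7] gap 1.9
BR [576.7   7.3 114.8] gap 2.8
BL [587.8  70.4 116.5] gap 2.3
widths 65.6 64.1 len 72.7
front edge mid [516.3  50.7  88.5] w 65.7 yaw -0.17805718863635028
yaw tri -0.17337616514234955
slab yaw -0.22017627339546766
coupler top [451.6 220.1  83.5] 1.5 plane90 [451.  218.3  90. ] [448.8 223.5  90. ]
edge 26.3 -81.5
edge 28.9 -170.9
edge 25.5 98.7
edge 29.0 10.6
handle ends [[ 416.4 -266.5   22. ]
 [ 341.5 -283.8   22. ]] tip [ 497.  -250.    12.5] yaw 0.21432704421478133 159.4 76.8
side [[ 415.3 -255.6   22. ]
 [ 339.3 -277.6   22. ]
 [ 499.  -248.6   12. ]]
```

```bash
cat >> h.py <<'E'
def go(pos,Rt,p0=None,R0=None):
    s=r.sense();p0=s["eef_pos"] if p0 is None else p0;R0=R.from_euler("xyz",s["tcp_rot"]) if R0 is None else R0
    d=R0.inv().apply(np.array(pos)-p0);w=(R0.inv()*Rt).as_rotvec()
    print("row",np.round(np.r_[d/200,w/np.pi],4).tolist(),"rows>=",round(max(np.linalg.norm(d)/41.7,np.degrees(np.linalg.norm(w))/7.16),1))
down=lambda yaw:R.from_euler("xyz",[np.pi,0,yaw])
E
python3 -c "
from h import *
go((408.5,-268,70),down(.214))"
```

```text
row [1.4281, -1.1399, 0.8046, -0.0004, 0.0, 0.0483] rows>= 9.6
```

```bash
python3 -m inch '[[[0.15,-0.12,0.04,0,0,0.024],[0.9,-0.7,0.4,0,0,0.048],[0.9,-0.7,0.4,0,0,0.048],[0.9,-0.7,0.4,0,0,0.048],[0.9,-0.7,0.4,0,0,0.048],[0.9,-0.7,0.4,0,0,0.048],[0.9,-0.7,0.4,0,0,0.048],[0.9,-0.7,0.4,0,0,0.048]]]' 0.2 60; python3 -c "
from h import *
go((408.5,-268,70),down(.214))"
```

```text
clock: 0.77
eef_pos: [341.9, -386.6, 150.4]
tcp_rot: [-3.14, 0.001, 0.218]
contact_force: [1.2, 0.1, 0.2]
opening: 0.599
grasp_force: 0.0
row [0.454, -0.5061, 0.4025, -0.0006, 0.0003, 0.0013] rows>= 3.8
```

```bash
python3 -m inch '[[[0.2,-0.22,0.18,0,0,0.001],[0.4,-0.44,0.35,0,0,0.001],[0.454,-0.506,0.402,0,0,0.001],[0.454,-0.506,0.402,0,0,0.001],[0.454,-0.506,0.402,0,0,0.001],[0.454,-0.506,0.402,0,0,0.001]]]'
python3 - <<'E'
from h import *
go((408.5,-268,4),down(.214))
t=cv2.resize(r.grab_frame("top")[210:300,370:460],None,fx=4,fy=4)
s=cv2.resize(r.grab_frame("side")[140:230,350:450],None,fx=4,fy=4)
D=np.zeros((360,760,3),np.uint8);D[:,:360]=t;D[:,360:]=s;cv2.imwrite("pics/b1.png",D[:,:,::-1])
E
```

```text
clock: 1.27
eef_pos: [408.8, -270.0, 70.4]
tcp_rot: [-3.141, 0.001, 0.214]
contact_force: [-0.3, 0.4, -0.1]
opening: 0.602
grasp_force: 0.0
row [0.0009, -0.01, 0.3318, -0.0002, 0.0003, -0.0001] rows>= 1.6
```

View pics/b1.png

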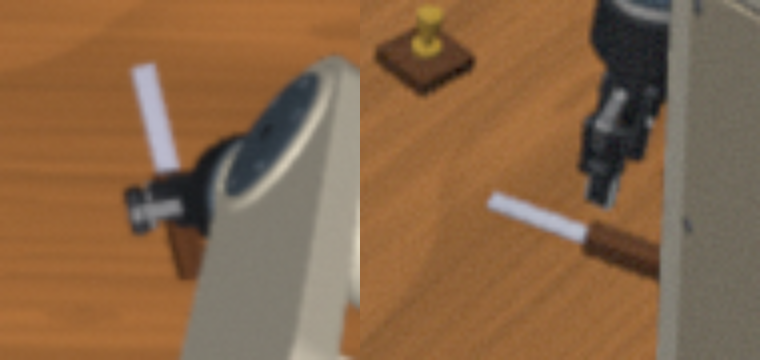

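The gripper is above the handle's front part (top crop (165,205)), lined up with the blade. I lower, grip and lift a little.

```bash
python3 -m inch '[[[0,-0.01,0.1,0,0,0],[0,-0.01,0.22,0,0,0],[0,-0.01,0.3,0,0,0],[0,-0.01,0.332,0,0,0],[0,-0.01,0.332,0,0,0],[0,-0.01,0.332,0,0,0]]]' ; python3 -m inch '[[[0,0,0,0,0,0],[0,0,0,0,0,0],[0,0,0,0,0,0],[0,0,0,0,0,0],[0,0,0,0,0,0],[0,0,0,0,0,0],[0,0,0,0,0,0],[0,0,0,0,0,0]]]' -1 80;  python3 -m inch '[[[0,0,0,0,0,0],[0,0,-0.05,0,0,0],[0,0,-0.2,0,0,0],[0,0,-0.4,0,0,0],[0,0,-0.5,0,0,0],[0,0,-0.5,0,0,0]]]'
```

```text
clock: 1.87
eef_pos: [408.4, -269.4, 5.2]
tcp_rot: [3.141, -0.001, 0.211]
contact_force: [0.1, -0.1, 0.3]
opening: 0.601
grasp_force: 0.0
clock: 2.53
eef_pos: [409.0, -269.0, 5.8]
tcp_rot: [3.14, -0.001, 0.212]
contact_force: [-3.0, -0.9, 9.3]
opening: 0.212
grasp_force: 78.3
clock: 3.03
eef_pos: [410.9, -269.9, 109.6]
tcp_rot: [3.136, -0.006, 0.212]
contact_force: [1.3, -1.0, -1.1]
opening: 0.21
grasp_force: 78.5
```

```bash
cat >> h.py <<'E'
G=np.array([572.8,40.8]);YAW=-.18
def gen(gx,z,gy=0): 
    c,s=np.cos(YAW),np.sin(YAW);return np.array([G[0]+c*gx-s*gy,G[1]+s*gx+c*gy,z])
def togen(p):
    c,s=np.cos(YAW),np.sin(YAW);d=np.array(p[:2])-G;return np.array([c*d[0]+s*d[1],-s*d[0]+c*d[1],p[2]])
E
python3 -c "
from h import *
go(gen(-185,72),down(YAW))"
```

```text
row [0.2626, -1.703, 0.1795, 0.0014, -0.0021, 0.1248] rows>= 8.3
```

```bash
python3 -m inch '[[[0.03,-0.1,0.01,0,0,0.015],[0.06,-0.3,0.04,0,0,0.06],[0.09,-0.5,0.06,0,0,0.09],[0.12,-0.7,0.08,0,0,0.125],[0.14,-0.9,0.09,0,0,0.125],[0.15,-1,0.1,0,0,0.125],[0.15,-1,0.1,0,0,0.125]]]' - 100; python3 -c "
from h import *
go(gen(-185,72),down(YAW))"
```

```text
clock: 3.62
eef_pos: [393.1, -62.6, 83.8]
tcp_rot: [-3.141, 0.003, -0.178]
contact_force: [-0.9, -0.6, -1.2]
opening: 0.205
grasp_force: 102.7
row [-0.1322, -0.6696, 0.0598, -0.0002, 0.001, 0.0006] rows>= 3.3
```

```bash
python3 -m inch '[[[-0.04,-0.2,0.02,0,0,0],[-0.08,-0.4,0.04,0,0,0],[-0.11,-0.58,0.05,0,0,0],[-0.132,-0.67,0.06,0,0,0],[-0.132,-0.67,0.06,0,0,0],[-0.132,-0.67,0.06,0,0,0]]]'
python3 - <<'E'
from h import *
s=r.sense();print(s["eef_pos"],s["tcp_rot"],togen(s["eef_pos"]))
t=r.grab_frame("top");q=r.grab_frame("side");cv2.imwrite("pics/t2.png",t[:,:,::-1]);cv2.imwrite("pics/s2.png",q[:,:,::-1])
D=np.zeros((480,800,3),np.uint8);D[:,:400]=cv2.resize(t[170:290,270:370],None,fx=4,fy=4);D[:,400:]=cv2.resize(q[180:300,260:360],None,fx=4,fy=4);cv2.imwrite("pics/b2.png",D[:,:,::-1])
e=R.from_euler("xyz",s["tcp_rot"]).apply([90,0,-5.2])+s["eef_pos"];print("expected tip",e,proj("top",e),proj("side",e))
E
```

```text
clock: 4.12
eef_pos: [393.4, 70.6, 72.4]
tcp_rot: [3.141, 0.0, -0.178]
contact_force: [-0.1, -0.5, -0.7]
opening: 0.202
grasp_force: 102.7
[393.41306241  70.6357359   72.35424694] [ 3.14134694e+00  3.59423267e-04 -1.78014162e-01] [-181.83018619   -2.76186633   72.35424694]
expected tip [481.99287728  54.69987143  77.52189835] [[300.73169837 227.89157717]] [[319.24422845 232.36100261]]
```

View pics/b2.png

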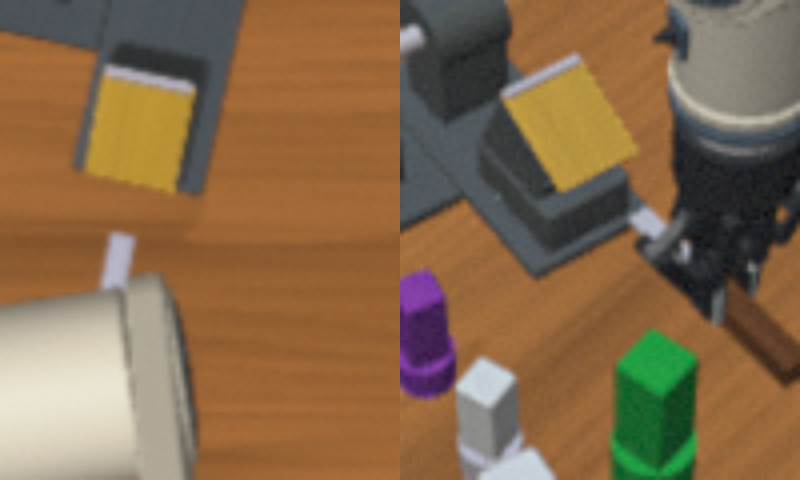

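The tip is at top (300.4,228.4) and side (319.3,232.5). The predictions were (300.7,227.9) and (319.2,232.4), so the grip is where I assumed. I insert under the lip.

```bash
python3 -m inch '[[[0.03,-0.01,0.007,0,0,0],[0.1,-0.013,0.007,0,0,0],[0.17,-0.013,0.007,0,0,0],[0.215,-0.013,0.007,0,0,0],[0.235,-0.013,0.007,0,0,0],[0.235,-0.013,0.007,0,0,0]]]'; python3 -m inch '[[[0,0,-0.02,0,0,0],[0,0,-0.06,0,0,0],[-0.003,0,-0.11,0,0,0],[-0.008,0,-0.16,0,0,0],[-0.01,0,-0.21,0,0,0],[-0.01,0,-0.21,0,0,0]]]'
```

```text
clock: 4.72
eef_pos: [441.3, 63.5, 71.0]
tcp_rot: [-3.141, -0.0, -0.182]
contact_force: [0.1, -0.3, -1.3]
opening: 0.203
grasp_force: 102.7
clock: 5.22
eef_pos: [439.4, 64.8, 115.5]
tcp_rot: [-3.14, -0.003, -0.181]
contact_force: [0.9, 0.3, -0.5]
opening: 0.2
grasp_force: 102.5
```

```bash
python3 -m inch '[[[0.01,0,-0.07,0,0,0],[0.04,0,-0.14,0,0,0],[0.085,0,-0.2,0,0,0],[0.14,0,-0.24,0,0,0],[0.2,0,-0.27,0,0,0],[0.255,0,-0.285,0,0,0],[0.3,0,-0.29,0,0,0],[0.3,0,-0.29,0,0,0]]]'
python3 - <<'E'
from h import *
t=r.grab_frame("top");q=r.grab_frame("side")
D=np.zeros((480,800,3),np.uint8);D[:,:400]=cv2.resize(t[150:270,270:370],None,fx=4,fy=4);D[:,400:]=cv2.resize(q[150:270,260:360],None,fx=4,fy=4);cv2.imwrite("pics/b3.png",D[:,:,::-1])
E
```

```text
clock: 5.88
eef_pos: [499.4, 53.6, 171.4]
tcp_rot: [-3.141, -0.002, -0.181]
contact_force: [-0.5, 0.4, -1.5]
opening: 0.207
grasp_force: 102.6
```

View pics/b3.png

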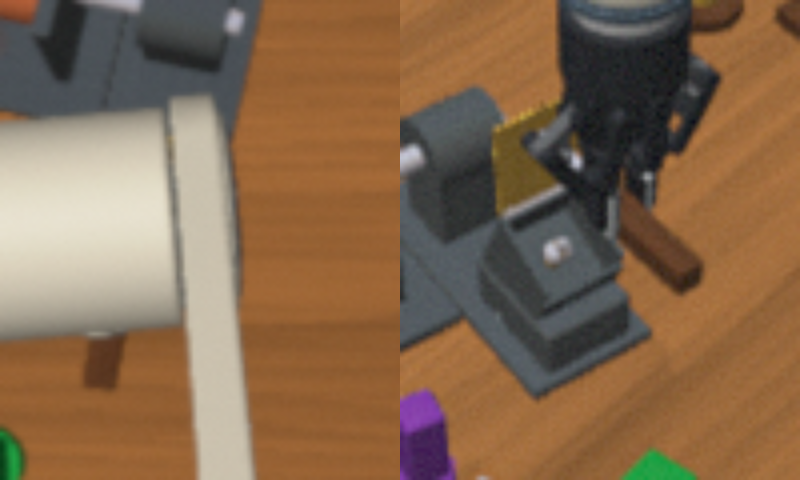

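The flap stands upright (side crop (525,155)) and the well and nipple are exposed. I back the blade out and lay it down to the right.

```bash
python3 -m inch '[[[-0.05,0,0,0,0,0],[-0.2,0,0,0,0,0],[-0.38,0.02,0,0,0,0],[-0.5,0.15,0.05,0,0,0],[-0.55,0.33,0.15,0,0,0],[-0.55,0.52,0.28,0,0,0],[-0.55,0.68,0.4,0,0,0],[-0.55,0.75,0.45,0,0,0]]]';  python3 -m inch '[[[0,0.05,0.07,0,0,0],[0,0.1,0.15,0,0,0],[0,0.15,0.22,0,0,0],[0,0.15,0.25,0,0,0],[0,0.15,0.25,0,0,0],[0,0.15,0.25,0,0,0]]]'; python3 -c "
from h import *
s=r.sense();go(np.r_[s['eef_pos'][:2],6],down(YAW))"
```

```text
clock: 6.65
eef_pos: [358.9, -75.3, 79.3]
tcp_rot: [3.141, 0.002, -0.181]
contact_force: [0.1, 0.5, -0.2]
opening: 0.2
grasp_force: 102.7
clock: 7.15
eef_pos: [356.2, -102.9, 31.2]
tcp_rot: [-3.141, 0.001, -0.181]
contact_force: [0.2, -0.3, -1.2]
opening: 0.204
grasp_force: 102.7
row [0.0001, 0.0, 0.1259, -0.0001, 0.0003, -0.0003] rows>= 0.6
```

```bash
python3 -m inch '[[[0,0,0.04,0,0,0],[0,0,0.08,0,0,0],[0,0,0.105,0,0,0],[0,0,0.12,0,0,0],[0,0,0.126,0,0,0],[0,0,0.126,0,0,0]]]';  python3 -m inch '[[[0,0,0,0,0,0],[0,0,0,0,0,0],[0,0,0,0,0,0],[0,0,0,0,0,0],[0,0,0,0,0,0],[0,0,0,0,0,0]]]' 0.2 ; python3 -m inch '[[[0,0,-0.03,0,0,0],[0,0,-0.1,0,0,0],[0,0,-0.25,0,0,0],[0,0,-0.45,0,0,0],[0,0,-0.6,0,0,0],[0,0,-0.75,0,0,0],[0,0,-0.8,0,0,0],[0,0,-0.8,0,0,0]]]'
python3 - <<'E'
from h import *
# coupler grasp: two possible yaws
for y in (np.radians(10),np.radians(-80)): go((449.5,220.5,180),down(y))
q=r.grab_frame("side");t=r.grab_frame("top")
D=np.zeros((450,750,3),np.uint8);D[:,:450]=cv2.resize(q[170:320,250:400],None,fx=3,fy=3);D[:,450:]=cv2.resize(t[170:320,300:400],None,fx=3,fy=3);cv2.imwrite("pics/b4.png",D[:,:,::-1])
E
```

```text
clock: 7.65
eef_pos: [356.6, -103.2, 5.9]
tcp_rot: [-3.141, 0.001, -0.181]
contact_force: [-1.1, 3.3, 4.4]
opening: 0.204
grasp_force: 103.6
clock: 8.15
eef_pos: [356.9, -103.5, 5.9]
tcp_rot: [-3.142, -0.0, -0.181]
contact_force: [-1.0, 0.7, -1.0]
opening: 0.597
grasp_force: 0.0
clock: 8.82
eef_pos: [358.6, -104.1, 168.9]
tcp_rot: [3.141, -0.006, -0.181]
contact_force: [0.8, -0.0, -0.3]
opening: 0.596
grasp_force: 0.0
row [0.1556, -1.678, -0.0556, 0.0005, -0.0019, -0.1131] rows>= 8.1
row [0.1556, -1.678, -0.0556, -0.001, -0.0018, 0.3869] rows>= 9.7
```

View pics/b4.png

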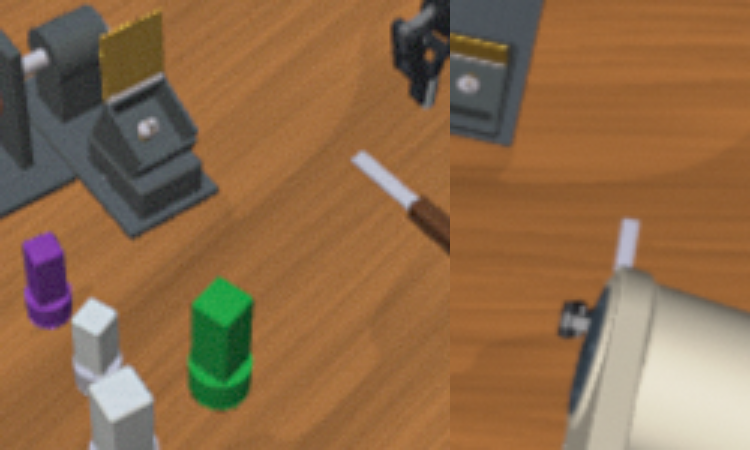

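The blade lies flat on the bench, let go, with its tip at side (369,222). The flap is upright and the nipple shows at about top (306,198) and side (299,213). I refine the nipple and coupler positions by masks.

Run:
```python
from h import *
im={n:r.grab_frame(n) for n in C}
for n in C: cv2.imwrite(f"pics/{n}5.png",im[n][:,:,::-1])
def blob(n,box,thr):
    a,b,c,d=box;h=cv2.cvtColor(im[n][b:d,a:c],cv2.COLOR_RGB2HSV).astype(int)
    m=((h[...,1]<thr[0])&(h[...,2]>thr[1])).astype(np.uint8)
    k,l,s,ce=cv2.connectedComponentsWithStats(m);i=1+np.argmax(s[1:,4]);print(n,s[i],ce[i]+[a,b]);return ce[i]+[a,b]
f=lambda a:np.round(a,1)
t=blob("top",(298,190,312,206),(70,120));s=blob("side",(292,205,306,220),(70,120))
p,e=tri(s,t);print("nipple",f(p),f(e),"want",f(gen(-13.5,99)),"stem?",f(gen(-9.3,90)),f(togen(p)),f(togen(plane("top",t,97))),f(togen(plane("side",s,97))))
print("expected px tip",proj("top",gen(-13.5,99)),proj("side",gen(-13.5,99)))
for v in (185,200,210):
    t=blob("top",(230,225,258,250),(60,v));s=blob("side",(268,265,294,290),(60,v))
    p,e=tri(s,t);print("coup",v,f(p),f(e),f(plane("top",t,90)),f(plane("side",s,90)))
g=im["top"][190:206,298:314];print(g.max(2))
```

```text
top [ 4  5  7  6 32] [305.1875 197.5   ]
side [ 4  4  7  7 31] [298.64516129 211.61290323]
nipple [566.7  44.1  86.3] 1.0 want [559.5  43.2  99. ] stem? [563.7  42.5  90. ] [-6.6  2.1 86.3] [-8.2  1.  97. ] [-14.5   8.1  97. ]
expected px tip [[305.13530035 199.36576923]] [[300.89378371 209.56632959]]
top [ 6  8  9 10 80] [239.9125 237.7125]
side [  6   5  14  12 100] [280.66 275.12]
coup 185 [452.4 221.5  86.5] 1.7 [451.7 220.2  90. ] [451.2 223.6  90. ]
top [ 6  8  9 10 72] [239.98611111 237.69444444]
side [ 6  5 14 11 88] [280.77272727 275.17045455]
coup 200 [452.4 221.3  86.1] 1.5 [451.8 220.   90. ] [450.9 223.5  90. ]
top [ 6  9  9  8 61] [239.78688525 237.55737705]
side [ 7  5 13 11 81] [280.71604938 275.09876543]
coup 210 [452.6 221.6  86.6] 1.0 [452.1 220.5  90. ] [451.2 223.5  90. ]
[[ 71  87  89  88  89  90  94 103 109 104 111 119 136 147 135 121]
 [ 77  84  85  86  85  87  87  89  86  86  89  97 105 112 106 112]
 [ 79  83  84  85  84  84  83  86  84  86  85  88  88  87  87  93]
 [ 81  84  85  84  85  84  83  86  83  83  83  86  85  84  87  86]
 [ 84  84  81  85  85  87  90  92 102  95  85  85  84  83  85  85]
 [ 81  85  83  85  88 102 129 145 136 116  98  86  84  87  86  84]
 [ 84  84  84  87 108 148 175 171 167 159 133  98  87  84  86  88]
 [ 83  84  83  90 126 175 186 164 159 162 155 117  87  84  81  84]
 [ 83  84  82  89 125 176 178 150 144 155 161 120  88  84  83  86]
 [ 86  84  84  86 104 139 162 161 141 141 145 109  85  85  86  83]
 [ 83  86  86  86  89  99 122 135 126 120 111  86  82  87  84  86]
 [ 86  86  85  85  86  86  94 101  96  95  89  84  84  84  83  86]
 [ 84  84  83  84  85  85  86  86  88  89  86  86  85  84  83  84]
 [ 86  84  83  82  85  84  85  87  85  85  86  84  84  86  87  84]
 [ 63  67  70  77  80  80  82  85  84  84  84  86  83  87  87  86]
 [ 49  53  55  58  61  62  69  73  78  83  85  84  85  87  85  89]]
```

```bash
sed -i 's/G=np.array(\[572.8,40.8\])/G=np.array([573.5,41.7])/' h.py; python3 -m inch '[[[0.02,-0.15,-0.02,0,0,-0.02],[0.04,-0.35,-0.04,0,0,-0.05],[0.07,-0.55,-0.05,0,0,-0.08],[0.09,-0.75,-0.055,0,0,-0.11],[0.11,-0.95,-0.055,0,0,-0.11],[0.12,-1,-0.055,0,0,-0.11],[0.12,-1,-0.055,0,0,-0.11]]]'; python3 -c "
from h import *
go((451.5,221.5,140),down(.166))"
```

```text
clock: 9.6
eef_pos: [416.5, 91.1, 175.5]
tcp_rot: [-3.141, 0.002, 0.168]
contact_force: [0.0, -0.6, -0.6]
opening: 0.601
grasp_force: 0.0
row [0.2823, -0.6133, 0.1772, -0.0001, 0.0007, 0.0008] rows>= 3.3
```

```bash
python3 -m inch '[[[0.08,-0.18,0,0,0,0],[0.18,-0.36,0.02,0,0,0],[0.25,-0.53,0.08,0,0,0],[0.282,-0.613,0.15,0,0,0],[0.282,-0.613,0.177,0,0,0],[0.282,-0.613,0.177,0,0,0],[0.282,-0.613,0.177,0,0,0]]]'
python3 - <<'E'
from h import *
go((451.5,221.5,48),down(.166))
t=r.grab_frame("top");q=r.grab_frame("side")
D=np.zeros((480,800,3),np.uint8);D[:,:400]=cv2.resize(t[180:300,200:300],None,fx=4,fy=4);D[:,400:]=cv2.resize(q[210:330,230:330],None,fx=4,fy=4);cv2.imwrite("pics/b5.png",D[:,:,::-1])
E
```

```text
clock: 10.18
eef_pos: [450.9, 217.2, 140.4]
tcp_rot: [3.14, 0.003, 0.164]
contact_force: [0.0, 1.0, 0.3]
opening: 0.597
grasp_force: 0.0
row [0.0082, -0.0213, 0.4621, 0.0004, 0.001, -0.0006] rows>= 2.2
```

View pics/b5.png

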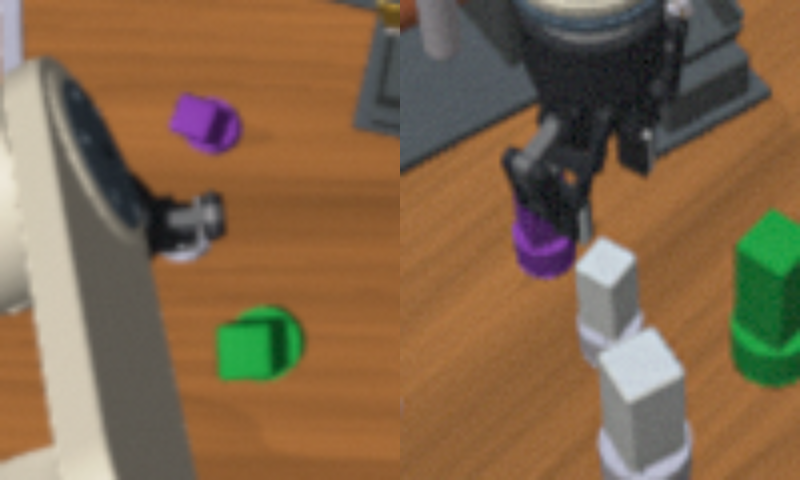

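The side crop shows the coupler's top at (607,262), directly below and midway between the two fingertips at (580,235) and (640,165). I descend and grip.

```bash
python3 -m inch '[[[0.004,-0.01,0.06,0,0,0],[0.004,-0.01,0.18,0,0,0],[0.004,-0.01,0.3,0,0,0],[0.004,-0.01,0.4,0,0,0],[0.004,-0.01,0.45,0,0,0],[0.004,-0.01,0.462,0,0,0],[0.004,-0.01,0.462,0,0,0]]]';  python3 -m inch '[[[0,0,0,0,0,0],[0,0,0,0,0,0],[0,0,0,0,0,0],[0,0,0,0,0,0],[0,0,0,0,0,0],[0,0,0,0,0,0],[0,0,0,0,0,0],[0,0,0,0,0,0]]]' -1 100; python3 -m inch '[[[0,0,-0.05,0,0,0],[0,0,-0.15,0,0,0],[0,0,-0.3,0,0,0],[0,0,-0.5,0,0,0],[0,0,-0.65,0,0,0],[0,0,-0.7,0,0,0],[0,0,-0.7,0,0,0]]]'
```

```text
clock: 10.87
eef_pos: [452.5, 220.6, 49.2]
tcp_rot: [3.141, 0.0, 0.164]
contact_force: [0.1, -0.3, -0.6]
opening: 0.606
grasp_force: 0.0
clock: 11.53
eef_pos: [453.4, 221.5, 50.5]
tcp_rot: [-3.141, -0.002, 0.165]
contact_force: [-0.0, -1.8, 6.6]
opening: 0.312
grasp_force: 97.9
clock: 12.12
eef_pos: [454.0, 222.0, 192.5]
tcp_rot: [-3.14, -0.006, 0.165]
contact_force: [-0.4, 0.9, -2.2]
opening: 0.316
grasp_force: 98.4
```

```bash
cat >> h.py <<'E'
a=.436;c,s=np.cos(YAW),np.sin(YAW)
WX=np.array([c*np.cos(a),s*np.cos(a),np.sin(a)]);WY=np.array([-s,c,0]);WZ=np.cross(WX,WY)
RT=R.from_matrix(np.c_[WX,-WY,-WZ]);W0=np.r_[G,70]
def well(p): return np.c_[WX,WY,WZ].T@(np.array(p)-W0)
def wpt(x,y,z): return W0+WX*x+WY*y+WZ*z
E
python3 -c "
from h import *
print(WZ,RT.as_euler('xyz'));go(wpt(0,0,110),RT)"
```

```text
[-0.41549398  0.07560724  0.90644818] [ 3.14159265 -0.436      -0.18      ]
row [0.2224, 0.909, 0.1136, -0.0248, 0.1356, 0.1078] rows>= 4.5
```

```bash
python3 -m inch '[[[0.02,0.08,0.01,-0.002,0.012,0.01],[0.06,0.24,0.03,-0.006,0.036,0.03],[0.1,0.42,0.05,-0.011,0.062,0.05],[0.15,0.6,0.07,-0.016,0.09,0.07],[0.19,0.77,0.09,-0.021,0.115,0.09],[0.215,0.87,0.105,-0.024,0.13,0.104],[0.222,0.909,0.1136,-0.0248,0.1356,0.1078],[0.222,0.909,0.1136,-0.0248,0.1356,0.1078]]]'; python3 -m inch '[[[0,0,0,0,0,0],[0,0,0,0,0,0]]]';python3 - <<'E'
from h import *
s=r.sense();Rc=R.from_euler("xyz",s["tcp_rot"]);p=s["eef_pos"]
print(well(p),(RT.inv()*Rc).as_rotvec())
go(wpt(0,0,110),RT)
im={n:r.grab_frame(n) for n in C}
for n in C: cv2.imwrite(f"pics/{n}6.png",im[n][:,:,::-1])
mouth=p+Rc.apply([0,0,50.5]);
for n in C:
    print(n,"mouth",proj(n,mouth),"skirt top",proj(n,p+Rc.apply([0,0,22.5])),"nip tip",proj(n,wpt(0,0,32)))
D=np.zeros((480,800,3),np.uint8);D[:,:400]=cv2.resize(im["top"][150:270,260:360],None,fx=4,fy=4);D[:,400:]=cv2.resize(im["side"][150:270,250:350],None,fx=4,fy=4);cv2.imwrite("pics/b6.png",D[:,:,::-1])
E
```

```text
clock: 12.78
eef_pos: [523.4, 47.3, 163.6]
tcp_rot: [3.136, -0.427, -0.18]
contact_force: [-0.5, 0.2, -1.9]
opening: 0.318
grasp_force: 98.8
clock: 12.95
eef_pos: [525.6, 49.5, 165.7]
tcp_rot: [3.137, -0.429, -0.178]
contact_force: [0.2, 0.9, -1.6]
opening: 0.315
grasp_force: 98.8
[ -3.52126415  -0.848482   107.25173894] [-0.00335394 -0.00683964 -0.00219816]
row [0.0175, -0.0042, -0.0139, 0.0011, 0.0022, 0.0007] rows>= 0.1
side mouth [[303.77798902 207.098012  ]] skirt top [[306.32357652 202.8843863 ]] nip tip [[300.4736499  209.61450705]]
top mouth [[303.81381722 203.3143124 ]] skirt top [[302.44363319 206.59444411]] nip tip [[304.8120531  199.11199744]]
```

View pics/b6.png

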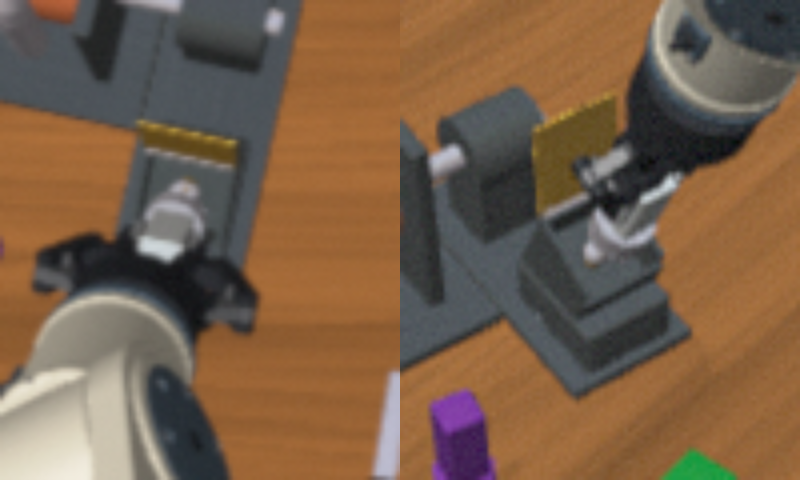

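The coupler's skirt is at about top (303.3,205.5), in line with the nipple at (306,196) and square in front of the open flap. I correct the residual and check how it settles.

```bash
python3 -m inch '[[[0,0,0,0,0,0],[0,0,0,0,0,0],[0,0,0,0,0,0]]]';python3 - <<'E'
from h import *
s=r.sense();Rc=R.from_euler("xyz",s["tcp_rot"]);p=s["eef_pos"]
print(well(p),(RT.inv()*Rc).as_rotvec()); go(wpt(1.3,0,100),RT)
for n,(a,b,c,d) in {"top":(290,190,318,218),"side":(288,195,324,222)}.items():
    im=cv2.imread(f"pics/{n}6.png")[b:d,a:c];h=cv2.cvtColor(im,cv2.COLOR_BGR2HSV)
    m=((h[...,1]<70)&(h[...,2]>125))
    for i,row in enumerate(m): print(n,b+i,"".join("#" if v else "." for v in row))
p6=wpt(-3.5,-.85,107.2);
P=[p6-WZ*(50.5-z)+20*(np.cos(t)*WX+np.sin(t)*WY) for z in(0,28) for t in np.linspace(0,6.28,73)]
for n in C: 
    q=proj(n,P);print(n,"rim extents min/max",q[:73].min(0),q[:73].max(0),"top of skirt",q[73:].min(0),q[73:].max(0))
E
```

```text
clock: 13.3
eef_pos: [526.1, 49.5, 166.5]
tcp_rot: [3.138, -0.431, -0.178]
contact_force: [-0.1, 0.0, -2.8]
opening: 0.316
grasp_force: 98.8
[ -2.74347249  -0.81048064 107.73149617] [-0.00309217 -0.00495885 -0.00204232]
row [0.0204, -0.0041, 0.0385, 0.001, 0.0016, 0.0007] rows>= 0.2
top 190 ....................###.....
top 191 ........................####
top 192 ............................
top 193 ............................
top 194 ............................
top 195 ..............###...........
top 196 .............######.........
top 197 ............#######.........
top 198 ............#######.........
top 199 ..........###....#..........
top 200 .........#######............
top 201 ........##########..........
top 202 .......############.........
top 203 ......#############.........
top 204 ......##############........
top 205 .......##..####...##........
top 206 .......########...###.......
top 207 ........######.....##.......
top 208 ......#########.............
top 209 .....##########.............
top 210 .....##########.............
top 211 ....############............
to
[... 1060 characters left out ...]
.....#####.......................
side 214 ........####........................
side 215 ....................................
side 216 ....................................
side 217 ....................................
side 218 ....................................
side 219 ....................................
side 220 ....................................
side 221 ....................................
side rim extents min/max [296.2076651  200.01290356] [311.0271077  214.11055906] top of skirt [298.67115515 195.72028536] [313.78587115 210.06540953]
top rim extents min/max [296.39383447 196.05087347] [311.18556691 210.19602394] top of skirt [294.84247147 199.22433864] [310.04260635 213.72033253]
```

Run:
```python
from h import *
np.set_printoptions(precision=1,suppress=True)
def pr(x,y,z): return wpt(-3.2+x,-.85+y,107.5-50.5+z)
for n in C:
    print(n,"handle top corners +x+y,+x-y,-x-y,-x+y",*proj(n,[pr(14,14,90),pr(14,-14,90),pr(-14,-14,90),pr(-14,14,90)]).tolist(),
     "\n handle +x foot",*proj(n,[pr(14,14,28),pr(14,-14,28)]).tolist(),"\n rim +x,-x,+y,-y",*proj(n,[pr(20,0,0),pr(-20,0,0),pr(0,20,0),pr(0,-20,0)]).tolist(),
     "\n skirt top +x,-x,+y,-y",*proj(n,[pr(20,0,28),pr(-20,0,28),pr(0,20,28),pr(0,-20,28)]).tolist(), "\n nip foot,stemtop,tip, d/d10WZ",*proj(n,[wpt(0,0,0),wpt(0,0,22),wpt(0,0,32)]).tolist(), "camera",ray(n,(320,200))[0])
a,b,c,d=290,190,318,218
im=cv2.imread("pics/top6.png")[b:d,a:c].max(2);print(im[:,4:22])
im=cv2.imread("pics/side6.png")[198:220,294:318].max(2);print(im)
```

```text
side handle top corners +x+y,+x-y,-x-y,-x+y [304.72299504734843, 190.49998955275439] [313.9378857463385, 185.82859821880257] [320.08334592476535, 195.08973160100257] [310.88788967890497, 199.8842770401665] 
 handle +x foot [298.8709697442723, 200.54175915092483] [307.7128840972755, 195.98810194573738] 
 rim +x,-x,+y,-y [299.55432548759967, 200.6428252737664] [307.6983835884975, 213.1606784611407] [297.3721384280392, 210.15761596958518] [309.7652872931238, 203.65026253662282] 
 skirt top +x,-x,+y,-y [302.07122958151353, 196.35102342170853] [310.40684077743265, 209.10737364448352] [299.8692132623342, 206.02410676929978] [312.48881739913514, 199.43851160439013] 
 nip foot,stemtop,tip, d/d10WZ [297.74244923548207, 214.0304925399307] [299.6065041937278, 211.01656545263015] [300.4736498968818, 209.61450704667428] camera [-28.7 632.9 976.1]
top handle top corners +x+y,+x-y,-x-y,-x+y [294.449049663596, 208.17799796911856] [305.69999089700383, 210.41709347534007] [303.83064932861447, 220.92382020206318] [292.69491895944964, 218.6982914323519] 
 handle +x foot [298.0274906981013, 200.410521470
[... 4214 characters left out ...]
91 158 187 192 164 136 107 110 107  90  75  76  78  67  61  63  59
   60  57  72  87 152 161]
 [ 93  86 136 157 161 143 111  91 106 104  84  91  80  84  81  72  63  60
   62  53  65  90 152 164]
 [ 93  89 106 121 118 103  89  83  92  93  84 101  96  95  95  89  67  59
   64  68  72 113 152 154]
 [ 96  85  90  96  83  73  86  94  95  87  92  94  89  95  94  96  75  74
   71  87  83 106 143 152]
 [ 94  92  94  83  82  84  95  95  93  89  90  95  96  90  94  97  85  85
   82  74  66 111 148 153]
 [ 97  98  94  91  92  90  91  87  92  99  89  97  98  98  96  90  83  81
   65  49  90 143 154 153]
 [ 93  94  90  94  91 100  94  93  91  92  95  95  91  90  84  82  62  41
   42  59 122 156 156 156]]
```

```bash
python3 -m inch '[[[0.012,-0.002,0.03,0.001,0.001,0],[0.024,-0.004,0.08,0.001,0.0015,0.0007],[0.024,-0.004,0.12,0.001,0.0015,0.0007],[0.024,-0.004,0.139,0.001,0.0015,0.0007],[0.024,-0.004,0.139,0.001,0.0015,0.0007],[0.024,-0.004,0.139,0.001,0.0015,0.0007],[0.024,-0.004,0.139,0.001,0.0015,0.0007]]]' - 120
cat > st.py <<'E'
from h import *
s=r.sense();Rc=R.from_euler("xyz",s["tcp_rot"])
print("well",np.round(well(s["eef_pos"]),2),"rot",np.round((RT.inv()*Rc).as_rotvec(),4),"F(well)",np.round(np.c_[WX,WY,WZ].T@s["contact_force"],1),"M",np.round(s["wrist_torque"],2),s["grasp_force"],s["clock"])
E
python3 st.py
```

```text
clock: 13.88
eef_pos: [541.8, 46.9, 142.9]
tcp_rot: [3.141, -0.435, -0.181]
contact_force: [-0.2, 1.2, -2.1]
opening: 0.314
grasp_force: 117.9
well [ 1.67 -0.57 79.7 ] rot [-0.0005 -0.0007  0.0008] F(well) [-1.3  1.2 -1.7] M [ 0.06  0.36 -0.02] 117.92383074760437 13.8833
```

```bash
python3 -m inch '[[[0.001,-0.002,0.01,0,0,0],[0.001,-0.002,0.02,0,0,0],[0.001,-0.002,0.03,0,0,0],[0.001,-0.002,0.038,0,0,0],[0.001,-0.002,0.045,0,0,0],[0.001,-0.002,0.052,0,0,0],[0.001,-0.002,0.052,0,0,0]]]' ; python3 st.py
```

```text
clock: 14.47
eef_pos: [546.1, 46.3, 133.5]
tcp_rot: [3.141, -0.435, -0.181]
contact_force: [-3.6, -0.3, 3.0]
opening: 0.313
grasp_force: 119.2
well [ 1.63 -0.35 69.34] rot [-0.0008 -0.0011  0.0008] F(well) [-1.9 -0.9  4.2] M [-0.07  0.72 -0.11] 119.21381950378418 14.4667
```

```bash
python3 -m inch '[[[0,0,0.007,0,0,0],[0,0,0.014,0,0,0],[0,0,0.021,0,0,0],[0,0,0.028,0,0,0],[0,0,0.028,0,0,0],[0,0,0.028,0,0,0]]]' ; python3 st.py
```

```text
clock: 14.97
eef_pos: [548.2, 45.9, 128.1]
tcp_rot: [3.141, -0.434, -0.181]
contact_force: [-0.8, -0.6, -5.6]
opening: 0.312
grasp_force: 118.1
well [ 1.29 -0.38 63.48] rot [-0.0008 -0.0017  0.0007] F(well) [-3.  -0.7 -4.8] M [-0.    0.92 -0.08] 118.14602494239807 14.9667
```

```bash
python3 -m inch '[[[-0.002,0,0.008,0,0,0],[-0.004,0,0.016,0,0,0],[-0.004,0,0.024,0,0,0],[-0.004,0,0.032,0,0,0],[-0.004,0,0.04,0,0,0],[-0.004,0,0.04,0,0,0],[-0.004,0,0.04,0,0,0]]]' ; python3 st.py
```

```text
clock: 15.55
eef_pos: [551.8, 45.7, 121.4]
tcp_rot: [-3.141, -0.436, -0.181]
contact_force: [-5.1, 0.0, 5.7]
opening: 0.312
grasp_force: 119.3
well [ 1.68  0.07 55.97] rot [0.0001 0.0004 0.0008] F(well) [-2.1 -0.9  7.2] M [-0.17  0.7  -0.1 ] 119.31660175323486 15.55
```

```bash
python3 -m inch '[[[0,0,0.008,0,0,0],[0,0,0.016,0,0,0],[0,0,0.023,0,0,0],[0,0,0.03,0,0,0],[0,0,0.03,0,0,0],[0,0,0.03,0,0,0]]]' ; python3 st.py
```

```text
clock: 16.05
eef_pos: [554.0, 45.4, 117.2]
tcp_rot: [-3.141, -0.437, -0.181]
contact_force: [-18.9, 2.1, 27.5]
opening: 0.312
grasp_force: 123.4
well [ 1.91  0.1  51.19] rot [0.0001 0.0015 0.001 ] F(well) [-5.5 -1.3 32.9] M [-0.04  1.49 -0.17] 123.35716724395752 16.05
```

```bash
python3 -m inch '[[[0,0,0,0,0,0],[0,0,0,0,0,0],[0,0,0,0,0,0],[0,0,0,0,0,0],[0,0,0,0,0,0],[0,0,0,0,0,0]]]' ; python3 st.py
python3 - <<'E'
from h import *
t=r.grab_frame("top");q=r.grab_frame("side")
D=np.zeros((480,800,3),np.uint8);D[:,:400]=cv2.resize(t[150:270,260:360],None,fx=4,fy=4);D[:,400:]=cv2.resize(q[150:270,250:350],None,fx=4,fy=4);cv2.imwrite("pics/b7.png",D[:,:,::-1])
E
```

```text
clock: 16.55
eef_pos: [554.0, 45.4, 117.2]
tcp_rot: [-3.141, -0.438, -0.181]
contact_force: [-17.8, 1.2, 26.7]
opening: 0.316
grasp_force: 123.3
well [ 1.93  0.09 51.2 ] rot [0.0001 0.0015 0.001 ] F(well) [-4.8 -2.  31.7] M [-0.07  1.48 -0.14] 123.31379413604736 16.55
```

View pics/b7.png

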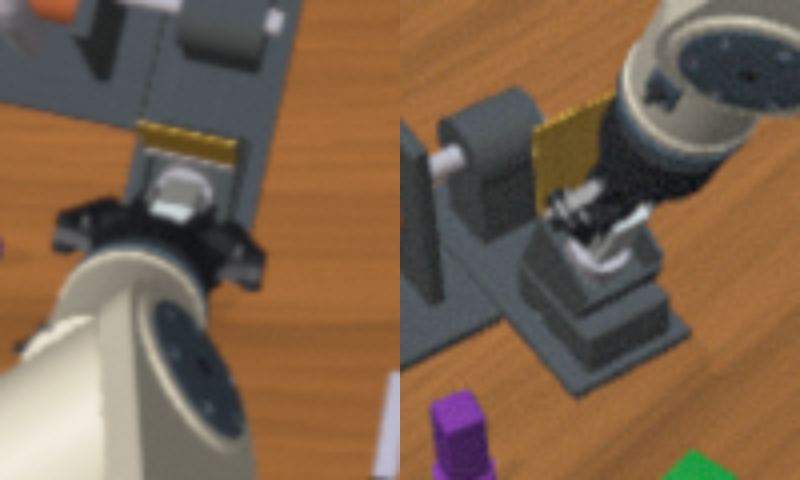

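The coupler sits inside the well (top crop (182,190), side crop (600,250)), the flap is upright, and the 32 N push is steady. I hand in.

```bash
python3 -c "
from rig import r
print(r.sign_off())"
```

```text
the job is handed in; nothing more can be done
None
```

I levered the flap upright with the blade and laid the blade back on the bench. I then pushed the coupler home on the nipple and handed in at about 16.7 s, still gripping it and pressing down with a steady 32 N; the hand-in returned no verdict.

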